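# Lid and clip a stock box

### The job

Draw the lid out from under the low shelf and let it lie flat with its middle handle clear of the deck, then take it again by that handle, lower it (do not drop it) into the mouth of the open stock box and let go. Then snap the four clips fully home over it in opposite-corner order: any corner first, next the corner diagonally opposite, then the other two. Do not disturb the other things on the table.

Things in the scene. Friction and masses are not known exactly. Their poses are not given: they have to be found in the camera images.
- box: Open-topped grey plastic box with polish tins inside, 170 mm (x) by 130 (y), 80 high, wall 6 mm (mouth 158 x 118). Fixed. Origin: centre of its underside, on the table; z up, x away from the robot (yaw within 0.2 rad), y left. Two black clips are hinged on each long side. No part of it but the clips rises over 97 mm.
- lid: White plastic lid, loose, 0.2-0.4 kg. Flange 170 (x) x 130 (y) x 8 mm; below it a 146 x 106 mm plug, 6 mm deep, enters the box mouth with 6 mm play all round. Origin: centre of the plug's underside (flange z = 6 to 14 mm); seated it is 74 mm above the box origin. Either end may face the robot. Starts flat on the shelf's base board under the deck, x into the shelf, tab end sticking out.
- lid_handle (a point): Middle of the grip bar of the lid's centre handle: bar 60 mm along the lid's x, 14 mm wide in y, 16 mm high (z = 32 to 48 mm above the lid origin, 18 mm open space under it). This point is 40 mm above the lid origin. It starts under the deck, out of reach from above.
- lid_tab (a point): Middle of the upright fin at the robot end of the lid: 28 mm along x, 12 mm thick in y, 32 mm high (z = 14 to 46 mm above the lid origin). This point is 34 mm above the lid origin and 67 mm to its -x.
- shelf: Low dark steel shelf, fixed, yaw within 0.2 rad. Base board 4 mm thick, 166 wide, x = -120 to +235 mm. Deck over it from x = +85 to +235: underside 62, top 72 mm above the table, carton on its back part from x = 158 (105 high); posts 148 mm apart. Origin: on the table, on the middle line, 85 mm in front of the deck's front edge; x points from the open front (robot side) into the shelf.
- clip_near_left (a joint): Hinge angle of the near left clip (black plastic plate 60 mm long from its hinge, 28 mm wide, 6 mm thick), rad. 0 = home, level over the lid, 1 mm clear; 1.57 = upright; 2.1 = open stop, leaning outward, where it starts. Over-centre spring: above 0.7 it springs open, below 0.7 it snaps shut by itself; at most 0.09 N m to move it.
- clip_near_left_hinge (a point): Hinge axis centre of the near left clip, fixed on the box at x = -52, y = +78, z = 92 mm of the box frame; the axis runs along the box's x and the closed clip reaches from it towards the box's middle line.
- clip_near_right (a joint): Hinge angle of the near right clip (black plastic plate 60 mm long from its hinge, 28 mm wide, 6 mm thick), rad. 0 = home, level over the lid, 1 mm clear; 1.57 = upright; 2.1 = open stop, leaning outward, where it starts. Over-centre spring: above 0.7 it springs open, below 0.7 it snaps shut by itself; at most 0.09 N m to move it.
- clip_near_right_hinge (a point): Hinge axis centre of the near right clip, fixed on the box at x = -52, y = -78, z = 92 mm of the box frame; the axis runs along the box's x and the closed clip reaches from it towards the box's middle line.
- clip_far_left (a joint): Hinge angle of the far left clip (black plastic plate 60 mm long from its hinge, 28 mm wide, 6 mm thick), rad. 0 = home, level over the lid, 1 mm clear; 1.57 = upright; 2.1 = open stop, leaning outward, where it starts. Over-centre spring: above 0.7 it springs open, below 0.7 it snaps shut by itself; at most 0.09 N m to move it.
- clip_far_left_hinge (a point): Hinge axis centre of the far left clip, fixed on the box at x = +52, y = +78, z = 92 mm of the box frame; the axis runs along the box's x and the closed clip reaches from it towards the box's middle line.
- clip_far_right (a joint): Hinge angle of the far right clip (black plastic plate 60 mm long from its hinge, 28 mm wide, 6 mm thick), rad. 0 = home, level over the lid, 1 mm clear; 1.57 = upright; 2.1 = open stop, leaning outward, where it starts. Over-centre spring: above 0.7 it springs open, below 0.7 it snaps shut by itself; at most 0.09 N m to move it.
- clip_far_right_hinge (a point): Hinge axis centre of the far right clip, fixed on the box at x = +52, y = -78, z = 92 mm of the box frame; the axis runs along the box's x and the closed clip reaches from it towards the box's middle line.
- tin: Round steel polish tin, 62 mm across, 24 mm high, loose bystander, leave it alone. Origin: centre of its underside, long side along x.
- shoehorn: Flat steel shoehorn, 155 x 34 mm, 5 mm thick, loose bystander, leave it alone. Origin: centre of its underside, long side along x.
- brush: Wooden shoe brush, 150 x 46 x 40 mm, lying bristles down, loose bystander, leave it alone. Origin: centre of its underside, long side along x.
- tape: Roll of tape lying flat, 100 mm across, 48 mm high, loose bystander, leave it alone. Origin: centre of its underside, long side along x.
Mind the look-alikes: they are no part of the job. What is shaped like the lid but yellow is not meant.

How it is judged (in metres and radians):
On the way, in this order (a step that is already met when the one before it is completed fails the run):
1. the lid lies flat, let go, its handle drawn at least 40 mm clear of the front of the deck (x of lid_handle in the frame of shelf below 0.045 m and height (world z) of lid below 0.012 m and angle between lid's own z axis and vertical below 0.08 rad and contact force between the fingers and lid below 0.05 N), for 0.2 s.
2. the lid is lifted by its middle handle (distance between the grasp point and lid_handle below 0.045 m and height (world z) of lid above 0.05 m), for 0.1 s.
3. the lid is seated in the box mouth and let go, all four clips still open (horizontal distance between lid and box below 0.011 m and z of lid in the frame of box between 0.07 and 0.078 m and angle between lid's own z axis and vertical below 0.05 rad and angle between the x axis of lid and the x axis of box, either way round below 0.17 rad and contact force between the fingers and lid below 0.05 N and value of joint each of clip_near_left, clip_near_right, clip_far_left, clip_far_right above 1.2 rad), for 0.2 s.
4. one diagonal pair of clips is home while the other two clips are still open (((value of joint each of clip_near_left, clip_far_right below 0.08 rad and value of joint each of clip_near_right, clip_far_left above 1.2 rad) or (value of joint each of clip_near_right, clip_far_left below 0.08 rad and value of joint each of clip_near_left, clip_far_right above 1.2 rad))), for 0.1 s.
At the end, for the whole second after the job is handed in: The lid is seated in the box mouth (within 11 mm of centre, level within 0.05 rad, lined up with the box within 0.17 rad, its origin 70 to 78 mm above the box's), let go, and all four clips are home (each joint below 0.08 rad) (horizontal distance between lid and box below 0.011 m and z of lid in the frame of box between 0.07 and 0.078 m and angle between lid's own z axis and vertical below 0.05 rad and angle between the x axis of lid and the x axis of box, either way round below 0.17 rad and value of joint each of clip_near_left, clip_near_right, clip_far_left, clip_far_right below 0.08 rad and contact force between the fingers and lid below 0.05 N); the robot touches nothing.
It fails at once if the lid is dropped (falls freely more than about 25 mm) (contact force between the fingers and lid below 0.05 N and linear speed of lid above 0.7 m/s).
It fails at once if the tin, shoehorn, brush or tape is disturbed (moved over 30 mm) (distance of any of tin, shoehorn, brush, tape from where it was at the start of the episode above 0.03 m).
It also fails if it takes over 72 s, if anything falls off the work surface, if the arm or the gripper's body presses on something with over 40 N, if the wrist force passes 120 N, or if a joint passes its speed limit or range.

### The arm

A 6-joint arm with a two-finger parallel gripper is mounted at the origin on the work surface. World frame = base frame: x ahead of the robot, y to its left, z up, the work surface at z = 0. Lengths are in m, angles in degrees, forces in N, time in s.
With the tool pointing down it reaches from about 0.4 to 0.825 m from the base axis. Payload 7 kg.
Tool frame: the origin (TCP) lies between the finger pads; the fingertips stand 19 mm ahead of it and the grasp point (between the pads) is the TCP; y points along the fingers, x is the direction in which the jaws open and shut, and the axes are right-handed (so a half turn about y gives the same grasp; the last joint's range is limited). The gripper opens to 88 mm and grips with 3 to 60 N. Pads are 19 mm wide; open, the fingers measure 130 mm over their backs; the gripper's body (78 mm by 193 mm) begins 47 mm behind the grasp point.
Start: joints at [88.528, 20.546, 0.682, 0, -70.136, -16.507], TCP at [0.208, 0.642, 0.246] pointing down, gripper open.
Joint ranges: [-176.03, 176.03], [-82.01, 121.73], [-58.28, 71.71], [-173.87, 95.51], [-174.79, -0.11], [-173.66, 173.66]. Speed limits (degrees/s): [136.94, 136.94, 172.46, 180, 180, 180].

### API

Orientations are given as [roll, pitch, yaw] about the fixed x, y, z axes, in that order (R = Rz(yaw) Ry(pitch) Rx(roll)).
In Python, from plant import r gives the robot as it stands. The module is installed in compiled form; this text tells all that it offers.
- The arm moves only by the tool jog_arm, never from a script. Its argument "steps" is a list of rows, each a list of 5 numbers: the closure, from 0 (fully open) to 1 (shut), then the shift along the tool's x, y, z in m, then the turn about the tool's y in degrees. In form: [[jaw, x, y, z, turn], ...]. A call has 1 to 12 rows; each row shifts and turns the commanded pose from where the row before left it, along the tool's axes as they then stand; what a row does not reach is not made up. A row lasts 1/12 s, in which the tool goes at most 41.7 mm and 7.16 degrees, less where a joint would pass 70% of its speed; a pose out of reach is approached as far as the arm can. A call with a gripper value outside its range is refused whole. The fingers move at their own pace and stop on an object; "squeeze" is the grip in N (left out, the last holds). Time passes only in rows, so rows that do not move let the fingers close. It gives the time, the measured TCP pose, the force and the opening at its end, in the units of the state.
- r.get_state(): the state, without advancing time (a new reading comes with each control period).
- r.capture(name): name is "scene" or "top" or "wrist"; returns a dict with "image" (480x640x3 uint8, red, green, blue), "vfov" (degrees; the focal length in pixels is half the picture's height over the tangent of half this angle, whatever the lens; pixels are square), "cx", "cy" (the principal point, pixels), "D" ([k1, k2, p1, p2, k3] as OpenCV has them; the pictures are not rectified), "R" (3x3) and "t" (3): a world point X has camera coordinates R X + t; the wrist camera has in their place "tool_from_camera" (4x4, takes a point from camera to tool coordinates, whose origin is the TCP and whose axes are the tool frame's). Camera axes: x right, y down, z forward; pixel columns grow to the right and rows downward; lengths in m; the calibration is good to about 2 mm. A picture is of the moment at which its call begins: read the wrist's pose just before it. There is no depth.
- r.close_job(): hands the job in, once; it reports no verdict.
The state is a dict: "time_s": time; "joints": joint angles; "qd": joint speeds; "joint_torque": joint torques, N m; "tcp_pos": TCP position; "eef_rot": TCP orientation; "contact_force": force on the tool from outside, world axes, zero at the start; "moment": the same for the moment, N m; "gripper_width": finger opening in m.
Only numpy, scipy, OpenCV 4.12 (cv2) and the standard library are available. Lean on these libraries where they do the work, as an engineer would, in place of code of your own. Each camera call takes 0.05 s, during which the arm holds its last target.

## Working session

There is one attempt and no reset: what is moved stays moved. The work goes in short steps, Python scripts to look and compute and a tool call to move; the robot and the scene stay as the last step left them, time stands still between calls to the robot, and variables do not carry over. Pictures are saved under pics/ and viewed, and the job is handed in when it is done.

Besides the shell and the picture viewer there is one more tool, called after "Call:" as name(argument=value, ...) on one line, values as JSON. jog_arm: Moves the arm, as the interface text tells. Its arguments: {"type":"object","properties":{"steps":{"type":"array","items":{"type":"array","items":{"type":"number"}}},"squeeze":{"type":"number"}},"required":["steps"]}

```bash
mkdir -p pics
cat > h.py <<'E'
import numpy as np, cv2
from plant import r
from scipy.spatial.transform import Rotation as Ro
def K(c):
    f=240/np.tan(np.radians(c["vfov"])/2); return np.array([[f,0,c["cx"]],[0,f,c["cy"]],[0,0,1.]])
def pose(c,s=None):
    if "R" in c: return np.array(c["R"]),np.array(c["t"])
    T=np.eye(4);T[:3,:3]=Ro.from_euler('xyz',s["eef_rot"],degrees=True).as_matrix();T[:3,3]=s["tcp_pos"]
    M=np.linalg.inv(T@np.array(c["tool_from_camera"])); return M[:3,:3],M[:3,3]
def ray(c,uv,s=None):
    R,t=pose(c,s); p=cv2.undistortPoints(np.array(uv,float).reshape(-1,1,2),K(c),np.array(c["D"],float)).reshape(-1,2)
    d=np.c_[p,np.ones(len(p))]@R; return -R.T@t,d
def onz(c,uv,z,s=None):
    o,d=ray(c,uv,s); return o+d*((z-o[2])/d[:,2])[:,None]
def proj(c,X,s=None):
    R,t=pose(c,s); return cv2.projectPoints(np.array(X,float).reshape(-1,1,3),cv2.Rodrigues(R)[0],t,K(c),np.array(c["D"],float))[0].reshape(-1,2)
def shot(n,f):
    s=r.get_state(); c=r.capture(n); cv2.imwrite(f"pics/{f}.png",c["image"][:,:,::-1]); return c,s
E
python3 - <<'E'
from h import *
import pickle
print(r.get_state())
d={}
for n in ["scene","top","wrist"]:
    c,s=shot(n,n+"0"); d[n]=(c,s); print(n,{k:v for k,v in c.items() if k!="image"})
pickle.dump(d,open("d0.pkl","wb"))
E
```

```text
{'time_s': 0.0, 'joints': array([ 8.85278224e+01,  2.05903347e+01,  6.32830599e-01, -2.24127887e-02,
       -7.01370412e+01, -1.65061473e+01]), 'qd': array([-0.0056327 ,  0.03165192, -0.06666799, -0.09287109,  0.04752061,
        0.02613867]), 'joint_torque': array([-1.92182000e-03, -5.82713342e+01,  2.93054974e+01,  6.99724361e+00,
        6.81298159e-03, -1.70704088e-04]), 'tcp_pos': array([0.20821969, 0.64157615, 0.24462072]), 'eef_rot': array([-8.99933362e+01, -9.66358527e-02, -1.07985963e+02]), 'contact_force': array([0.27873683, 0.38759033, 0.43967189]), 'moment': array([-0.02957271,  0.01230104, -0.00970947]), 'gripper_width': 0.08776566883799705}
scene {'vfov': 52.47001853591326, 'cx': 319.3693813291631, 'cy': 234.87990428692981, 'D': array([-0.05825095,  0.        ,  0.        ,  0.        ,  0.        ]), 'R': array([[-0.38459458,  0.92301601, -0.01133427],
       [ 0.63611428,  0.25611307, -0.72784938],
       [-0.66891377, -0.28713681, -0.68564336]]), 't': array([ 0.16530769, -0.20372888,  1.58079807])}
top {'vfov': 56.71438945738283, 'cx': 320.809441967227, 'cy': 229.48727218809094, 'D': array([-0.08263606,  0.        ,  0.        ,  0.        ,  0.        ]), 'R': array([[-0.01197463, -0.9998644 , -0.01130444],
       [-0.99661807,  0.01285337, -0.08116167],
       [ 0.08129597,  0.01029433, -0.99663684]]), 't': array([0.00322052, 0.43429562, 1.11389487])}
wrist {'vfov': 68.02942146357258, 'cx': 315.6159394620799, 'cy': 239.06908588319084, 'D': array([-0.02153933,  0.        ,  0.        ,  0.        ,  0.        ]), 'tool_from_camera': array([[ 9.99999497e-01,  9.41370841e-04, -3.45101029e-04,
        -4.78425648e-04],
       [ 5.99274788e-04, -2.85232534e-01,  9.58458159e-01,
        -1.38292109e-01],
       [ 8.03830522e-04, -9.58457884e-01, -2.85232955e-01,
         7.79679098e-02],
       [ 0.00000000e+00,  0.00000000e+00,  0.00000000e+00,
         1.00000000e+00]])}
```

View pics/scene0.png

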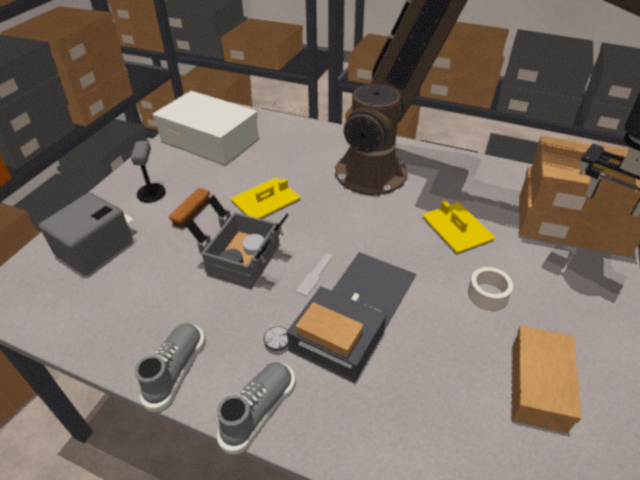

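View pics/top0.png

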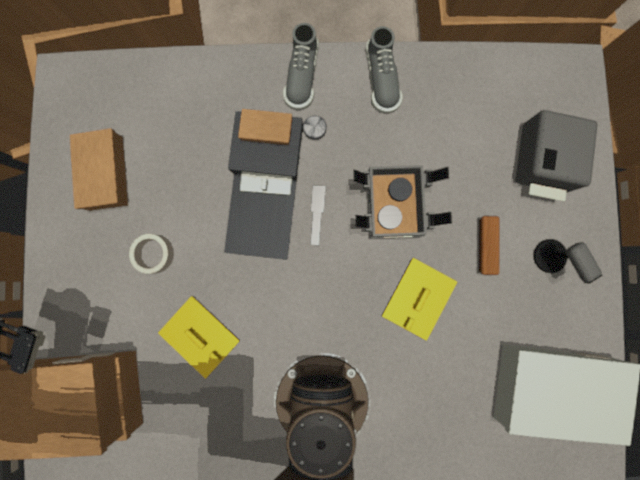

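View pics/wrist0.png

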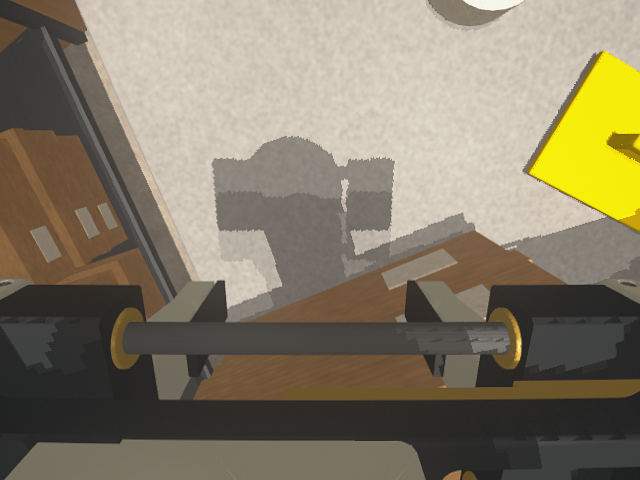

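The top view shows the lid's tab end as a white strip at about (266,184), sticking out of the shelf with its fin at (265,184). The box is centred near (396,202) with four clips, the shoehorn is at (317,215), the tin at (315,127) and the brush at (490,245). Next I'll zoom in.

Run:
```python
import cv2
t=cv2.imread("pics/top0.png"); 
cv2.imwrite("pics/tz1.png",cv2.resize(t[95:270,215:335],None,fx=4.,fy=3.4,interpolation=cv2.INTER_CUBIC)[:600])
cv2.imwrite("pics/tz2.png",cv2.resize(t[150:250,335:465],None,fx=6,fy=6,interpolation=cv2.INTER_CUBIC))
```

```text
(no output)
```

View pics/tz1.png

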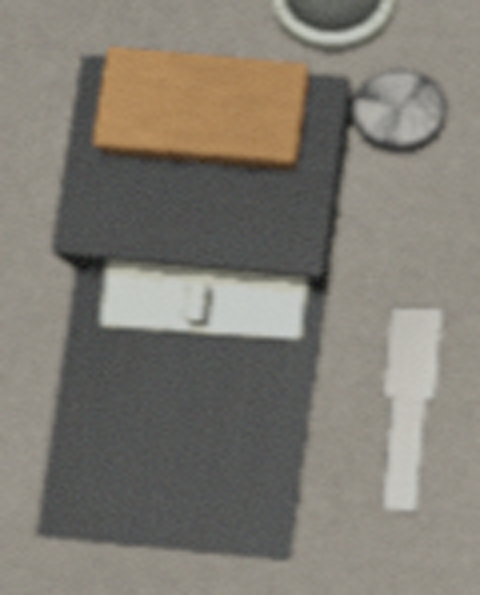

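View pics/tz2.png

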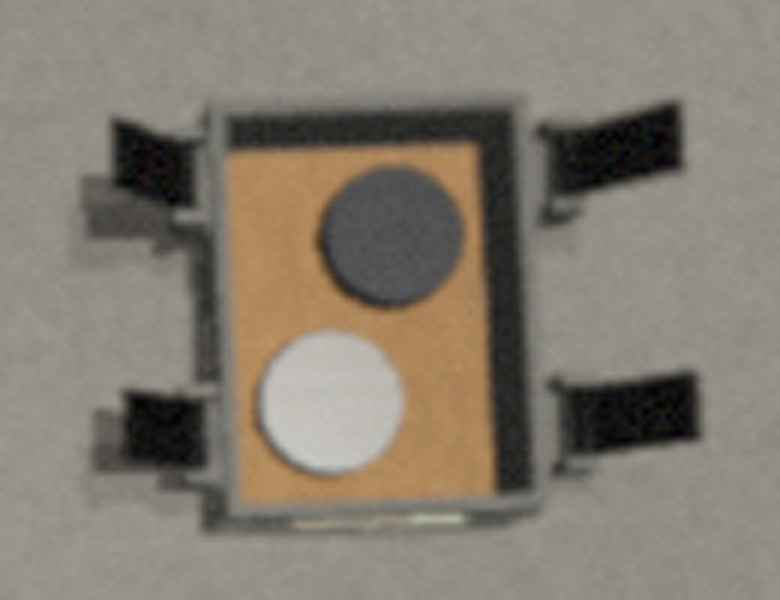

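Run:
```python
from h import *
import pickle
d=pickle.load(open("d0.pkl","rb")); c=d["top"][0]
Z=lambda p:(np.array(p)/[4,3.4]+[215,95]-0.4)
def show(n,uv,z):
    P=onz(c,uv,z); print(n,P.round(4).tolist()); return P
L=show("lid near L,R",Z([(100,325),(302,338)]),.018); print(np.linalg.norm(L[1]-L[0]))
F=show("fin top",Z([(198,286),(200,320),(185,303),(208,303)]),.05)
B=show("board near L,R",Z([(38,533),(290,556)]),.004);print(np.linalg.norm(B[1]-B[0]))
D=show("deck front",Z([(58,247),(323,275)]),.072);print(np.linalg.norm(D[1]-D[0]))
for n,P in(("lid",L),("board",B),("deck",D)):
    v=P[0]-P[1]; print(n,"mid",P.mean(0).round(4),"yaw",np.degrees(np.arctan2(-v[0],v[1])))
Zb=lambda p:(np.array(p)/6+[335,150]-0.4)
X=show("box rim FL,FR,NR,NL",Zb([(208,100),(525,95),(550,510),(232,515)]),.08)
print(X.mean(0),np.linalg.norm(X-np.roll(X,-1,0),axis=1)); 
for a,b in((0,1),(3,2)):
    v=X[a]-X[b];print(np.degrees(np.arctan2(-v[0],v[1])))
for a,b in((0,3),(1,2)):
    v=X[a]-X[b];print(np.degrees(np.arctan2(v[1],v[0])))
show("shoehorn",Z([(390,310),(442,312),(385,508),(418,508)]),.005)
show("tin",Z([(403,108)]),.024)
```

```text
lid near L,R [[0.5386, 0.2059, 0.018], [0.5266, 0.0755, 0.018]]
0.13090719028517736
fin top [[0.5611, 0.138, 0.05], [0.5357, 0.1367, 0.05], [0.5485, 0.1462, 0.05], [0.5483, 0.1317, 0.05]]
board near L,R [[0.382, 0.2484, 0.004], [0.3628, 0.0854, 0.004]]
0.16413882587679035
deck front [[0.587, 0.2218, 0.072], [0.5635, 0.0581, 0.072]]
0.16541473593987224
lid mid [0.5326 0.1407 0.018 ] yaw -5.251778378617931
board mid [0.3724 0.1669 0.004 ] yaw -6.708428289367945
deck mid [0.5752 0.14   0.072 ] yaw -8.14864357798888
box rim FL,FR,NR,NL [[0.5822, -0.1227, 0.08], [0.5829, -0.252, 0.08], [0.4136, -0.2565, 0.08], [0.4133, -0.1286, 0.08]]
[ 0.49799186 -0.18994102  0.08      ] [0.12927512 0.16936924 0.12787219 0.16902058]
0.31984523707044593
0.14774707186102867
2.0006181372070113
1.522215065810632
shoehorn [[0.5495, 0.0192, 0.005], [0.5475, -0.0145, 0.005], [0.3983, 0.024, 0.005], [0.398, 0.0028, 0.005]]
tin [[0.7021, 0.0087, 0.024]]
```

Call:
jog_arm(steps=[[0,0,0,0,-6.3],[0,0,0,0,-6.4],[0,0.0235,0,0.019,0],[0,0.0235,0,0.0195,0],[0,0.0235,0,0.019,0],[0,0.0235,0,0.0195,0],[0,0.0235,0,0.019,0],[0,0.0235,0,0.0195,0],[0,0.0235,0,0.019,0],[0,0.0235,0,0.0195,0],[0,0.0235,0,0.019,0],[0,0.0235,0,0.0195,0]])

```text
time_s: 1.15
tcp_pos: [0.3789, 0.3888, 0.2455]
eef_rot: [-90.0, -0.0, -95.3]
contact_force: [1.2, -0.7, 0.3]
gripper_width: 0.0875
```

Call:
jog_arm(steps=[[0,0.0235,0.008,0.019,0],[0,0.0235,0.008,0.0195,0],[0,0.0235,0.008,0.019,0],[0,0.0235,0.008,0.0195,0],[0,0.0235,0.008,0.019,0],[0,0.0235,0.008,0.0195,0],[0,0.0235,0.008,0.019,0],[0,0.0235,0.008,0.0195,0],[0,0.0235,0.008,0.0,0],[0,0.0235,0.008,0.0,0],[0,0,0,0,0],[0,0,0,0,0]])

```text
time_s: 2.15
tcp_pos: [0.5098, 0.1408, 0.1651]
eef_rot: [-90.1, -0.0, -95.4]
contact_force: [0.6, 1.6, 0.7]
gripper_width: 0.0874
```

Run:
```python
from h import *
import pickle
c,s=shot("wrist","w1"); pickle.dump((c,s),open("w1.pkl","wb")); print(s["time_s"],s["tcp_pos"],s["eef_rot"],s["joints"],s["contact_force"])
```

```text
2.15 [0.50978293 0.14076917 0.16506801] [-9.00589808e+01 -4.65478979e-02 -9.53972672e+01] [ 3.66970790e+01  1.08563310e+01 -2.40829559e+01 -6.09075066e-03
 -5.51356831e+01  4.79091149e+01] [0.62588724 1.59143529 0.6729234 ]
```

View pics/w1.png

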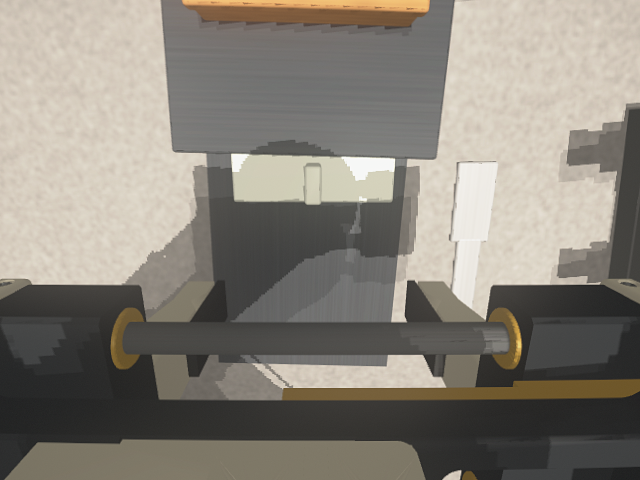

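Run:
```python
from h import *
import pickle,cv2
c,s=pickle.load(open("w1.pkl","rb"))
im=c["image"]; cv2.imwrite("pics/w1z.png",cv2.resize(im[140:215,220:410,::-1],None,fx=4,fy=4,interpolation=cv2.INTER_CUBIC))
L=onz(c,[(235,202),(394.5,202)],.018,s); print(L.round(4),np.linalg.norm(L[1]-L[0]))
D=onz(c,[(173,152),(437,159)],.072,s); print(D.round(4),np.linalg.norm(D[1]-D[0]))
for P in(L,D):
    v=P[0]-P[1]; print(P.mean(0).round(4),"yaw",np.degrees(np.arctan2(-v[0],v[1])))
```

```text
[[0.5403 0.204  0.018 ]
 [0.5282 0.0749 0.018 ]] 0.12966965773908065
[[0.5848 0.225  0.072 ]
 [0.5648 0.0581 0.072 ]] 0.16812441327977862
[0.5342 0.1395 0.018 ] yaw -5.355718843464975
[0.5748 0.1416 0.072 ] yaw -6.854293290015412
```

View pics/w1z.png

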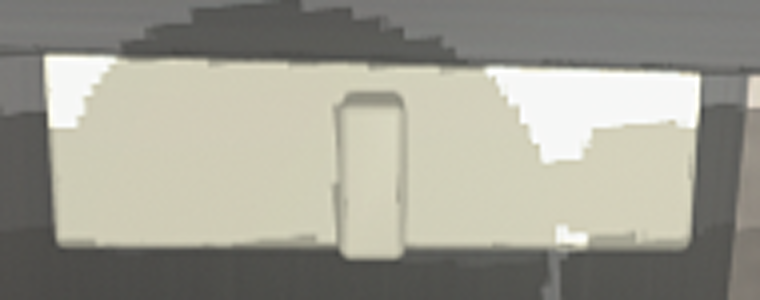

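Call:
jog_arm(steps=[[0.3,0,0,0.02,0],[0.3,-0.001,0.01,0.018,0],[0.3,0,0.025,0,0],[0.3,0,0.03,0,0],[0.3,0,0.03,0,0],[0.3,0,0.02,0,0],[0.3,0,0.006,0,0],[0.3,0,0,0,0]], squeeze=20)

```text
time_s: 2.87
tcp_pos: [0.5475, 0.1401, 0.0433]
eef_rot: [-90.1, -0.1, -95.2]
contact_force: [0.8, -0.3, 0.4]
gripper_width: 0.0615
```

Run:
```python
from h import *
c,s=shot("wrist","w2"); print(s["time_s"],s["tcp_pos"],s["eef_rot"],s["contact_force"],s["gripper_width"])
```

```text
2.8667 [0.54747421 0.14005313 0.04325422] [-90.12691042  -0.10569771 -95.21725272] [ 0.78825225 -0.31051519  0.39628365] 0.0614535084756811
```

View pics/w2.png

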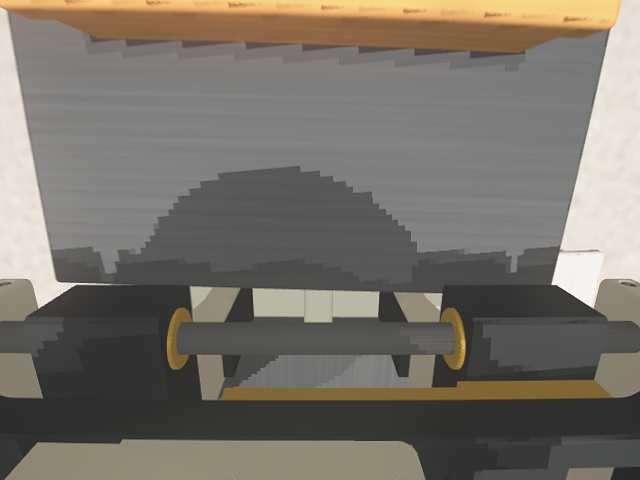

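Call:
jog_arm(steps=[[1,0,0,0,0],[1,0,0,0,0],[1,0,0,0,0],[1,0,0,0,0],[1,0,0,0,0]])

```text
time_s: 3.33
tcp_pos: [0.5484, 0.1398, 0.0454]
eef_rot: [-89.9, 0.0, -95.3]
contact_force: [-0.3, -0.1, -0.1]
gripper_width: 0.0339
```

Call:
jog_arm(steps=[[1,0,0,-0.006,0],[1,0,0,-0.012,0],[1,0,0,-0.012,0],[1,0,0,-0.012,0],[1,0,0,-0.012,0],[1,0,0,-0.012,0],[1,0,0,-0.012,0],[1,0,0,-0.012,0],[1,0,0,-0.012,0],[1,0,0,-0.006,0],[1,0,0,0,0],[1,0,0,0,0]])

```text
time_s: 4.33
tcp_pos: [0.4406, 0.15, 0.0448]
eef_rot: [-90.0, 0.0, -95.2]
contact_force: [0.4, 0.6, -0.5]
gripper_width: 0.0005
```

Call:
jog_arm(steps=[[0,0,0,0,0],[0,0,0,0,0],[0,0,0,0,0],[0,0,0,0,0],[0,0,-0.02,0,0],[0,0,-0.03,0,0],[0,0,-0.03,0,0],[0,0,-0.03,-0.015,0],[0,0,-0.015,-0.015,0],[0,0,0,0,0],[0,0,0,0,0]])

```text
time_s: 5.25
tcp_pos: [0.4108, 0.1527, 0.1706]
eef_rot: [-89.9, 0.1, -95.2]
contact_force: [0.2, 0.7, -1.3]
gripper_width: 0.0683
```

Run:
```python
from h import *
import pickle
c,s=shot("wrist","w3"); pickle.dump((c,s),open("w3.pkl","wb")); print(s["time_s"],s["tcp_pos"],s["eef_rot"],s["joints"],s["contact_force"])
```

```text
5.25 [0.41077529 0.15270424 0.17057397] [-89.89961046   0.13332659 -95.24693112] [ 4.63432506e+01  1.57607194e+00 -3.41262524e+01 -5.14503753e-03
 -5.41308326e+01  3.84127101e+01] [ 0.22881747  0.6859021  -1.29148649]
```

View pics/w3.png

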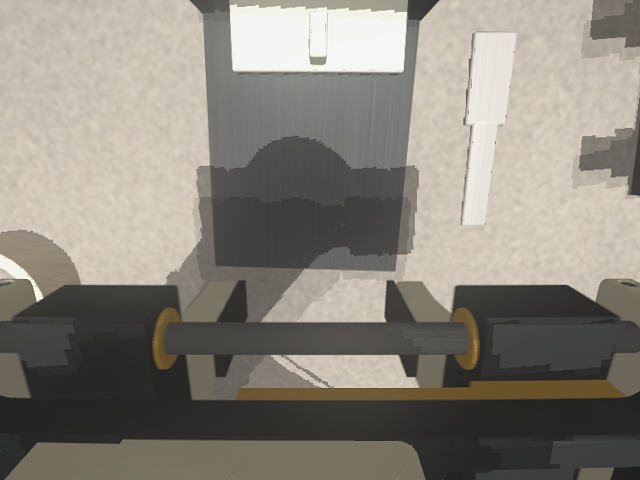

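The fingers were still closing (0.034 m) when the drag began, so the lid stayed put. I'll measure again and repeat the drag with a full closing time.

Run:
```python
from h import *
import pickle
c,s=pickle.load(open("w3.pkl","rb"))
L=onz(c,[(233.5,71.5),(403,73)],.018,s); print(L.round(4),np.linalg.norm(L[1]-L[0]),L.mean(0))
print(onz(c,[(309.5,55),(326.5,55)],.05,s).round(4))
```

```text
[[0.5393 0.2039 0.018 ]
 [0.5267 0.0768 0.018 ]] 0.1277014424926245 [0.53301561 0.14034087 0.018     ]
[[0.539  0.1458 0.05  ]
 [0.538  0.1346 0.05  ]]
```

Call:
jog_arm(steps=[[0.6,0,0,0.03,0],[0.6,0,0,0.04,0],[0.6,0,0.01,0.04,0],[0.6,0,0.02,0.03,0],[0.6,0,0.03,0,0],[0.6,0,0.03,0,0],[0.6,0,0.03,0,0],[0.6,0,0.006,0,0],[0.6,0,0,0,0],[1,0,0,0,0],[1,0,0,0,0],[1,0,0,0,0]])

```text
time_s: 6.3
tcp_pos: [0.5508, 0.1399, 0.0447]
eef_rot: [-89.9, 0.1, -95.3]
contact_force: [-0.0, 0.2, -0.1]
gripper_width: 0.0204
```

Call:
jog_arm(steps=[[1,0,0,0,0],[1,0,0,0,0],[1,0,0,0,0]])

```text
time_s: 6.55
tcp_pos: [0.5505, 0.1396, 0.0447]
eef_rot: [-89.9, 0.0, -95.3]
contact_force: [-1.5, -0.6, 7.0]
gripper_width: 0.012
```

Call:
jog_arm(steps=[[1,0,0,0,0],[1,0,0,-0.006,0],[1,0,0,-0.012,0],[1,0,0,-0.012,0],[1,0,0,-0.012,0],[1,0,0,-0.012,0],[1,0,0,-0.012,0],[1,0,0,-0.012,0],[1,0,0,-0.012,0],[1,0,0,-0.012,0],[1,0,0,-0.006,0],[1,0,0,0,0]])

```text
time_s: 7.55
tcp_pos: [0.4419, 0.1503, 0.0447]
eef_rot: [-89.9, 0.1, -95.2]
contact_force: [-5.7, 4.0, 13.6]
gripper_width: 0.0116
```

Run:
```python
from h import *
import cv2
c,s=shot("wrist","w4"); print(s["time_s"],s["tcp_pos"],s["eef_rot"],s["contact_force"],s["gripper_width"])
c,s=shot("top","t4");cv2.imwrite("pics/tz4.png",cv2.resize(c["image"][95:270,215:335,::-1],None,fx=4.,fy=3.4,interpolation=cv2.INTER_CUBIC))
```

```text
7.55 [0.44190198 0.15026546 0.04466243] [-89.90782485   0.11388845 -95.21296848] [-5.72127028  3.97110989 13.558833  ] 0.011630832200994827
```

View pics/w4.png

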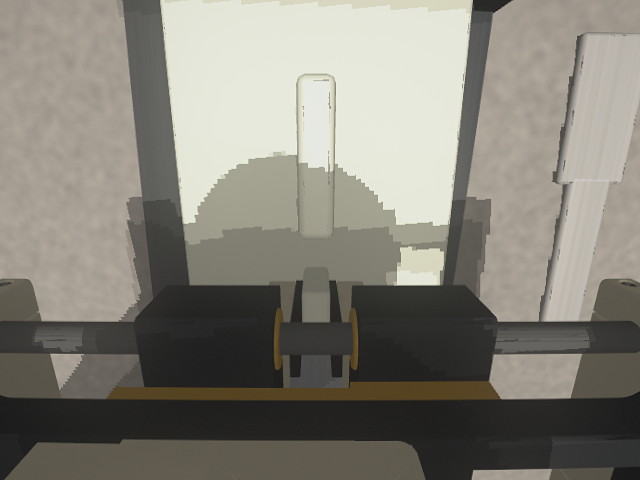

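View pics/tz4.png

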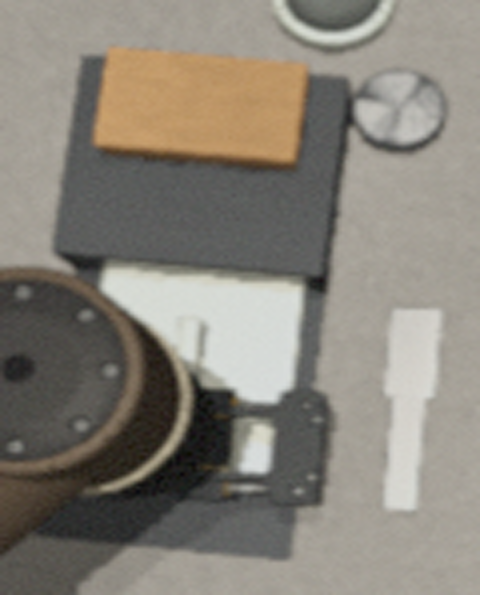

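The lid came out with the gripper: the handle is at (316,155) in the wrist view and fully visible. I'll release it and step forward over the handle.

Call:
jog_arm(steps=[[0.5,0,0,0,0],[0.5,0,0,0,0],[0.5,0,0,0,0],[0.5,0,0,0,0],[0.5,0,-0.02,0,0],[0.5,0,-0.03,0,0],[0.5,0,-0.03,0,0],[0.5,0,-0.03,0,0],[0.5,0,-0.01,0,0],[0.5,0,0,0,0],[0.5,0,0,0,0]])

```text
time_s: 8.57
tcp_pos: [0.4424, 0.1493, 0.1637]
eef_rot: [-90.0, 0.1, -95.3]
contact_force: [-0.5, -0.9, -0.5]
gripper_width: 0.0435
```

Run:
```python
from h import *
import pickle
c,s=shot("wrist","w5"); pickle.dump((c,s),open("w5.pkl","wb")); print(s["time_s"],s["tcp_pos"],s["eef_rot"],s["contact_force"],s["gripper_width"])
```

```text
8.5667 [0.44237831 0.14932612 0.16366923] [-8.99795462e+01  5.45164945e-02 -9.53074205e+01] [-0.51840623 -0.94054318 -0.52077373] 0.04351172102329484
```

View pics/w5.png

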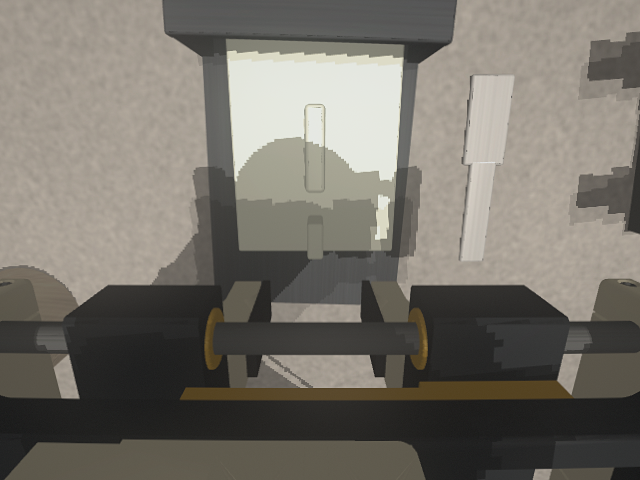

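Run:
```python
from h import *
import pickle
c,s=pickle.load(open("w5.pkl","rb"))
L=onz(c,[(239,251),(393,251)],.018,s); print(L.round(4),np.linalg.norm(L[1]-L[0]),L.mean(0))
H=onz(c,[(305.5,104),(324.5,104),(324.5,192),(305.5,192)],.052,s); print(H.round(4),H.mean(0))
v=H[0]+H[1]-H[2]-H[3];print(np.linalg.norm(v)/2,np.degrees(np.arctan2(v[1],v[0])))
D=onz(c,[(168,36),(450,42)],.072,s);print(D.round(4),np.linalg.norm(D[1]-D[0]))
o=np.array([.4914,.1512]);a=np.radians(-7.2)
print("handle in shelf",(H.mean(0)[:2]-o)@[np.cos(a),np.sin(a)])
```

```text
[[0.4315 0.2157 0.018 ]
 [0.4197 0.0865 0.018 ]] 0.1297203747706431 [0.42562699 0.15109933 0.018     ]
[[0.5395 0.1476 0.052 ]
 [0.5383 0.1351 0.052 ]
 [0.4801 0.14   0.052 ]
 [0.4813 0.1534 0.052 ]] [0.50980503 0.1440275  0.052     ]
0.05845625855323662 -5.288476183873468
[[0.5828 0.2232 0.072 ]
 [0.5644 0.0597 0.072 ]] 0.16450839624546748
handle in shelf 0.01915885724632185
```

Call:
jog_arm(steps=[[0.55,0,0,0.03,0],[0.55,-0.0006,0,0.03,0],[0.55,0,0.02,0.008,0],[0.55,0,0.03,0,0],[0.55,0,0.03,0,0],[0.55,0,0.025,0,0],[0.55,0,0.013,0,0],[0.55,0,0,0,0],[1,0,0,0,0],[1,0,0,0,0],[1,0,0,0,0],[1,0,0,0,0]], squeeze=40)

```text
time_s: 9.62
tcp_pos: [0.5109, 0.1441, 0.0466]
eef_rot: [-89.9, 0.1, -95.3]
contact_force: [0.7, -0.2, 0.2]
gripper_width: 0.0184
```

Call:
jog_arm(steps=[[1,0,0,0,0],[1,0,0,0,0],[1,0,0,0,0],[1,0,0,0,0]])

```text
time_s: 9.95
tcp_pos: [0.5107, 0.144, 0.0466]
eef_rot: [-89.9, 0.1, -95.3]
contact_force: [-2.5, 0.6, 6.3]
gripper_width: 0.0137
```

Before lifting I have to account for the lid's far end, which is still about 19 mm under the deck. I'll lift slightly, back out, then go up.

Call:
jog_arm(steps=[[1,0,-0.005,0,0],[1,0,-0.01,0,0],[1,0,0,-0.01,0],[1,0,0,-0.02,0],[1,0,0,-0.015,0],[1,0,-0.01,-0.01,0],[1,0,-0.025,0,0],[1,0,-0.03,0,0],[1,0,-0.03,0,0],[1,0,-0.03,0,0],[1,0,-0.03,0,0],[1,0,-0.01,0,0]])

```text
time_s: 10.95
tcp_pos: [0.4564, 0.1495, 0.2303]
eef_rot: [-89.7, 0.2, -95.2]
contact_force: [0.5, -0.1, -2.6]
gripper_width: 0.0136
```

Run:
```python
from h import *
c,s=shot("wrist","w6"); print(s["time_s"],s["tcp_pos"],s["eef_rot"],s["contact_force"],s["gripper_width"],s["joints"])
```

```text
10.95 [0.45642093 0.14945841 0.23026894] [-89.70675746   0.23159679 -95.24731158] [ 0.53466198 -0.12734804 -2.55048165] 0.013572071620831952 [ 41.71546884   2.36516052 -24.67704489   0.06339484 -62.588403
  43.00762264]
```

View pics/w6.png

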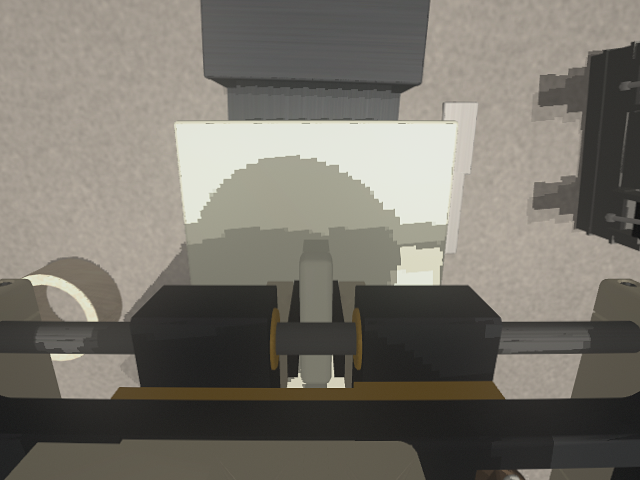

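The lid is lifted and level. I'll move partway, align yaw with the box and look at the box.

Call:
jog_arm(steps=[[1,0,0,0,-3.1],[1,0,0,0,-3.2],[1,0.015,0,-0.004,0],[1,0.025,0,-0.004,0],[1,0.03,0,-0.004,0],[1,0.03,0,-0.004,0],[1,0.03,0,-0.004,0],[1,0.025,0,0,0],[1,0.015,0,0,0],[1,0,0,0,0],[1,0,0,0,0]])

```text
time_s: 11.92
tcp_pos: [0.4373, -0.0226, 0.2243]
eef_rot: [-90.1, -0.0, -89.2]
contact_force: [0.6, 0.8, -3.0]
gripper_width: 0.0135
```

Run:
```python
from h import *
import pickle
c,s=shot("wrist","w7"); pickle.dump((c,s),open("w7.pkl","wb"));print(s["time_s"],s["tcp_pos"],s["eef_rot"],s["contact_force"],s["gripper_width"])
cv2.imwrite("pics/w7z.png",cv2.resize(c["image"][60:290,400:640,::-1],None,fx=2.6,fy=2.6,interpolation=cv2.INTER_CUBIC))
```

```text
11.9167 [ 0.43730101 -0.0226275   0.22431892] [-9.01122526e+01 -8.42671668e-03 -8.91518304e+01] [ 0.58436817  0.76608951 -2.96316512] 0.013531597150413731
```

View pics/w7.png

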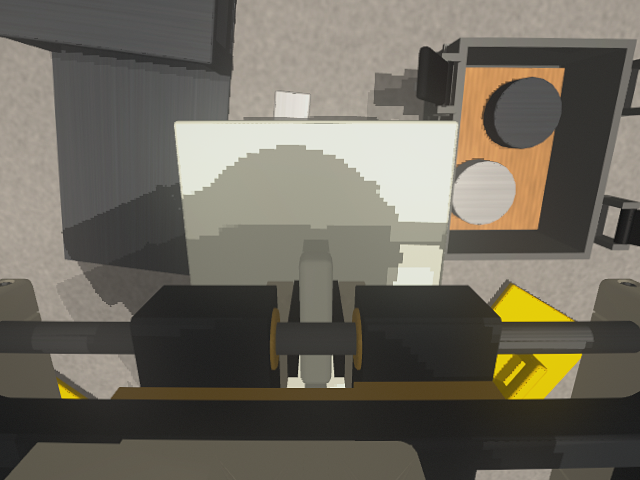

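View pics/w7z.png

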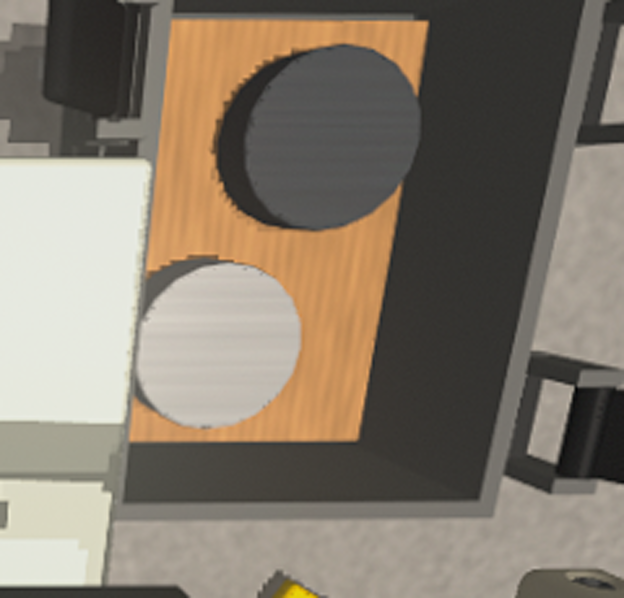

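Run:
```python
from h import *
import pickle
c,s=pickle.load(open("w7.pkl","rb"))
cv2.imwrite("pics/w7y.png",cv2.resize(c["image"][25:70,430:640,::-1],None,fx=3.8,fy=3.8,interpolation=cv2.INTER_CUBIC))
P=onz(c,[(461,38),(635,39.5),(590.4,258.5)],.08,s); print(P.round(4))
print(np.linalg.norm(P[0]-P[1]),np.linalg.norm(P[2]-P[1]),"ctr",(P[0]+P[2])/2)
v=P[0]-P[1];print(np.degrees(np.arctan2(-v[0],v[1])));v=P[1]-P[2];print(np.degrees(np.arctan2(v[1],v[0])))
# lid held: far flange corners at z = tcp-.0426+.014
z=s["tcp_pos"][2]-.0426+.014
L=onz(c,[(176,122),(458,122)],z,s);print(L.round(4),np.linalg.norm(L[0]-L[1]),L.mean(0)); v=L[0]-L[1];print(np.degrees(np.arctan2(-v[0],v[1])))
```

```text
[[ 0.5829 -0.1241  0.08  ]
 [ 0.5858 -0.2518  0.08  ]
 [ 0.4174 -0.2574  0.08  ]]
0.12768304870123617 0.16849769930734573 ctr [ 0.50012572 -0.19078588  0.08      ]
1.3241983014877976
1.9292377048929772
[[ 0.5195  0.0414  0.1957]
 [ 0.5214 -0.0848  0.1957]] 0.12630294754223187 [ 0.52044589 -0.02170114  0.19571892]
0.8969984875280432
```

View pics/w7y.png

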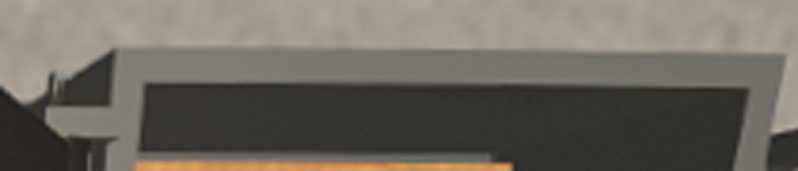

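Call:
jog_arm(steps=[[1,0,0,0,-0.6],[1,0.015,0,0.006,0],[1,0.025,0,0.009,0],[1,0.03,0,0.011,0],[1,0.03,0,0.011,0],[1,0.03,0,0.011,0],[1,0.0245,0,0.008,0],[1,0.015,0,0.004,0],[1,0,0,0,0],[1,0,0,0,0],[1,0,0,0,0]])

```text
time_s: 12.88
tcp_pos: [0.5032, -0.1885, 0.225]
eef_rot: [-90.1, 0.0, -88.3]
contact_force: [0.2, 0.4, -3.5]
gripper_width: 0.0137
```

Run:
```python
from h import *
import pickle
c,s=shot("wrist","w8"); print(s["time_s"],s["tcp_pos"],s["eef_rot"],s["contact_force"],s["gripper_width"])
c2,_=shot("scene","s8"); cv2.imwrite("pics/s8z.png",cv2.resize(c2["image"][130:300,150:350,::-1],None,fx=3.5,fy=3.5,interpolation=cv2.INTER_CUBIC))
```

```text
12.8833 [ 0.50317734 -0.18846848  0.22503838] [-9.00516763e+01  1.89393925e-02 -8.83391999e+01] [ 0.15687746  0.36826804 -3.5486773 ] 0.013690669048017018
```

View pics/w8.png

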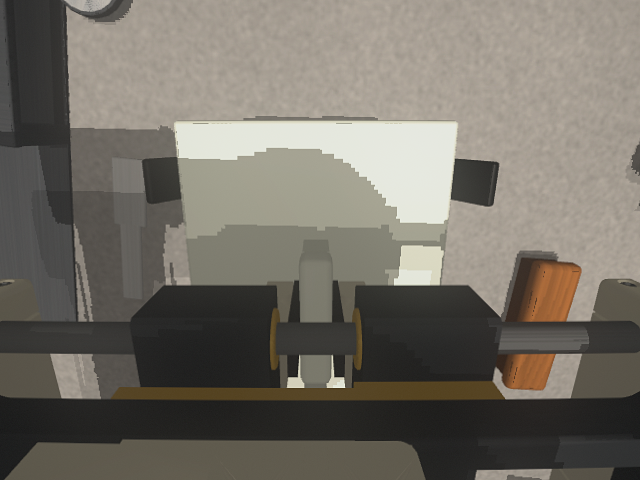

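View pics/s8z.png

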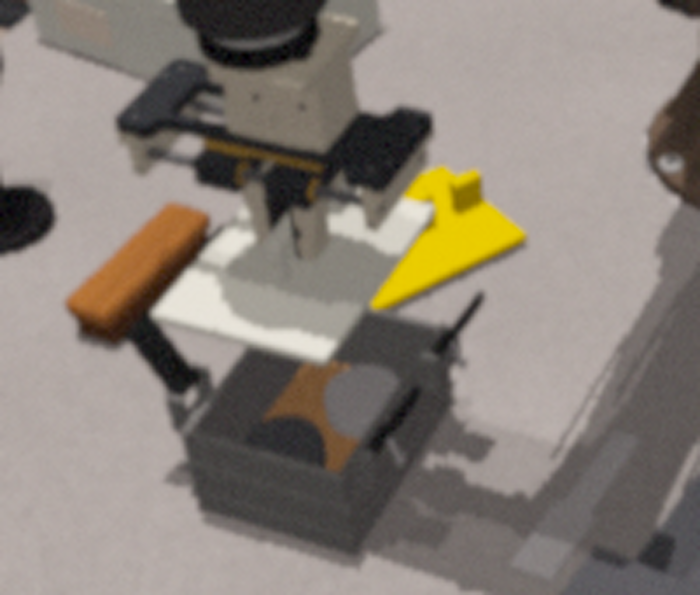

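Call:
jog_arm(steps=[[1,0.002,0.01,-0.0015,0],[1,0,0.02,0,0],[1,0,0.02,0,0],[1,0,0.02,0,0],[1,0,0.01,0,0],[1,0,0.008,0,0],[1,0,0,0,0]])

```text
time_s: 13.57
tcp_pos: [0.5011, -0.191, 0.1361]
eef_rot: [-90.1, 0.0, -88.4]
contact_force: [-0.7, -0.3, -2.6]
gripper_width: 0.0137
```

Run:
```python
from h import *
import pickle
c,s=shot("wrist","w9"); pickle.dump((c,s),open("w9.pkl","wb")); print(s["time_s"],s["tcp_pos"],s["eef_rot"],s["contact_force"],s["gripper_width"])
```

```text
13.5667 [ 0.50107131 -0.19099096  0.13609021] [-9.01372391e+01  1.52942030e-02 -8.83575804e+01] [-0.74661755 -0.31615609 -2.57082435] 0.013663388261264736
```

View pics/w9.png

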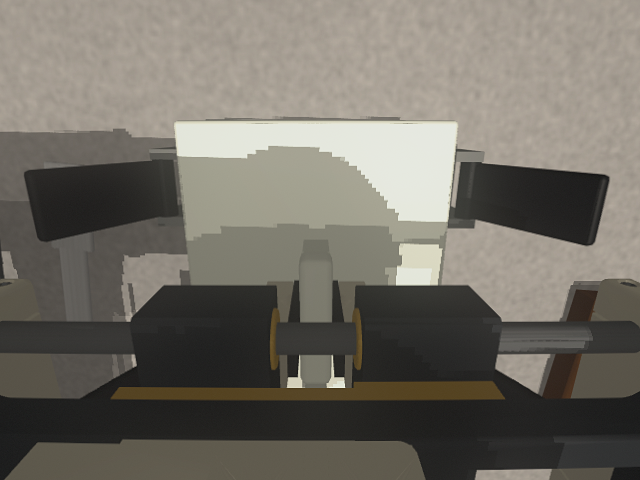

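Clips and hinge brackets are symmetric about the lid (columns 25 and 608 against 175 and 458). I'll lower it slowly.

Call:
jog_arm(steps=[[1,0,0.006,0,0],[1,0,0.005,0,0],[1,0,0.004,0,0],[1,0,0.002,0,0],[1,0,0,0,0]])

```text
time_s: 14.03
tcp_pos: [0.5016, -0.1913, 0.1202]
eef_rot: [-90.0, 0.0, -88.4]
contact_force: [0.1, 0.1, -3.4]
gripper_width: 0.0135
```

Call:
jog_arm(steps=[[1,0,0.001,0,0],[1,0,0.001,0,0],[1,0,0,0,0]])

```text
time_s: 14.28
tcp_pos: [0.5019, -0.1913, 0.1185]
eef_rot: [-90.0, 0.0, -88.4]
contact_force: [0.9, 0.0, -2.7]
gripper_width: 0.0138
```

Call:
jog_arm(steps=[[1,0,0.001,0,0],[1,0,0.001,0,0],[1,0,0.001,0,0],[1,0,0,0,0]])

```text
time_s: 14.62
tcp_pos: [0.502, -0.1914, 0.1166]
eef_rot: [-90.0, -0.0, -88.4]
contact_force: [-3.9, 2.0, 7.8]
gripper_width: 0.0136
```

Call:
jog_arm(steps=[[1,0,0.001,0,0],[1,0,0,0,0]])

```text
time_s: 14.78
tcp_pos: [0.502, -0.1913, 0.1165]
eef_rot: [-90.0, -0.0, -88.3]
contact_force: [-6.7, 4.6, 15.5]
gripper_width: 0.0135
```

The lid made contact at TCP z = 0.1166 m, so its origin is at about 0.074 m, which is the seated height. Releasing.

Call:
jog_arm(steps=[[0.5,0,-0.001,0,0],[0.5,0,0,0,0],[0.5,0,0,0,0],[0.5,0,0,0,0],[0.5,0,0,0,0],[0.5,0,-0.015,0,0],[0.5,0,-0.03,0,0],[0.5,0,-0.03,0,0],[0.5,0,-0.03,0,0],[1,0,-0.02,-0.02,0],[1,0,0,-0.02,0],[1,0,0,0,0]])

```text
time_s: 15.78
tcp_pos: [0.4599, -0.1924, 0.242]
eef_rot: [-89.9, 0.0, -88.4]
contact_force: [-1.0, 0.2, -1.9]
gripper_width: 0.0289
```

Run:
```python
from h import *
import pickle
c,s=shot("wrist","w10"); pickle.dump((c,s),open("w10.pkl","wb")); print(s["time_s"],s["tcp_pos"],s["eef_rot"],s["contact_force"],s["gripper_width"],s["joints"])
```

```text
15.7833 [ 0.45988028 -0.19244533  0.2419941 ] [-8.98674279e+01  2.85290642e-02 -8.84139777e+01] [-0.96387219  0.21722206 -1.9059186 ] 0.028938863406763216 [-1.05684182e-01  3.83410415e+00 -2.14368706e+01 -3.59013942e-02
 -6.45973575e+01  9.17070371e+01]
```

View pics/w10.png

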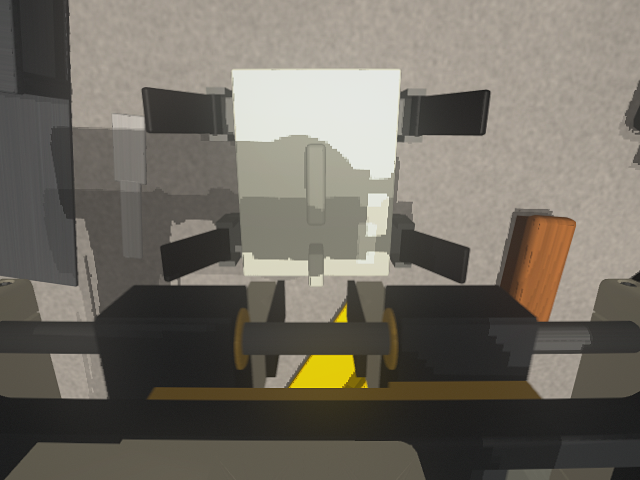

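Run:
```python
from h import *
import pickle
c,s=pickle.load(open("w10.pkl","rb"))
P=onz(c,[(232.5,69),(401,69),(389,275.5),(243.5,275.5)],.088,s);print(P.round(4),P.mean(0).round(4),np.linalg.norm(P-np.roll(P,-1,0),axis=1).round(4))
v=P[0]-P[3]+P[1]-P[2];print(np.degrees(np.arctan2(v[1],v[0])))
# clip tips, z=.092+.06*sin(2.1)=.144
T=onz(c,[(142,88),(146,132),(489,90),(486,135),(162,249),(165,281),(469,251),(466,282)],.144,s);print(T.round(4))
ctr=np.array([.500,-.1908]);a=np.radians(1.5);R=np.array([[np.cos(a),-np.sin(a)],[np.sin(a),np.cos(a)]])
for n,x,y in(("NL",-.052,.078),("NR",-.052,-.078),("FL",.052,.078),("FR",.052,-.078)):
    print(n,"hinge",(ctr+R@[x,y]).round(4),"tip open",(ctr+R@[x,y+np.sign(y)*.0303]).round(4),proj(c,np.r_[ctr+R@[x,y],.092],s).round(1))
```

```text
[[ 0.5835 -0.1257  0.088 ]
 [ 0.5871 -0.253   0.088 ]
 [ 0.4197 -0.2582  0.088 ]
 [ 0.4159 -0.1295  0.088 ]] [ 0.5016 -0.1916  0.088 ] [0.1273 0.1676 0.1288 0.1676]
1.5307179762138
[[ 0.5626 -0.0813  0.144 ]
 [ 0.5363 -0.0812  0.144 ]
 [ 0.5676 -0.2969  0.144 ]
 [ 0.5407 -0.2993  0.144 ]
 [ 0.4575 -0.0843  0.144 ]
 [ 0.4332 -0.0842  0.144 ]
 [ 0.4623 -0.2999  0.144 ]
 [ 0.4387 -0.3013  0.144 ]]
NL hinge [ 0.446  -0.1142] tip open [ 0.4452 -0.0839] [[223.6 244. ]]
NR hinge [ 0.4501 -0.2701] tip open [ 0.4509 -0.3004] [[407.  244.4]]
FL hinge [ 0.5499 -0.1115] tip open [ 0.5491 -0.0812] [[214.3 114.9]]
FR hinge [ 0.554  -0.2674] tip open [ 0.5548 -0.2977] [[416.9 115.4]]
```

Lid centre is about 2 mm from the box centre and square to it, and all four clips are still open. Next I'll close the far-left clip with the shut fingers, sweeping inward from outside.

Call:
jog_arm(steps=[[1,-0.018,0,0.01,0],[1,-0.03,0,0.018,0],[1,-0.03,0,0.02,0],[1,-0.03,0,0.02,0],[1,-0.025,0,0.016,0],[1,-0.015,0.012,0.008,0],[1,0,0.03,0,0],[1,0,0.03,0,0],[1,0,0.026,0,0],[1,0,0.01,0,0],[1,0,0,0,0]])

```text
time_s: 16.75
tcp_pos: [0.5478, -0.0424, 0.1292]
eef_rot: [-90.4, -0.1, -88.4]
contact_force: [-0.0, 0.4, -0.8]
gripper_width: 0.0005
```

Run:
```python
from h import *
import pickle
c,s=shot("wrist","w11"); print(s["time_s"],s["tcp_pos"],s["eef_rot"],s["contact_force"],s["gripper_width"])
a=np.radians(1.5);R=np.array([[np.cos(a),-np.sin(a)],[np.sin(a),np.cos(a)]]);print("box frame",R.T@(s["tcp_pos"][:2]-[.5,-.1908]))
```

```text
16.75 [ 0.54777058 -0.04241403  0.12915032] [-9.03645781e+01 -6.93624205e-02 -8.84024472e+01] [-0.04294255  0.36011328 -0.75690993] 0.0005163925217904904
box frame [0.0516385  0.14708463]
```

View pics/w11.png

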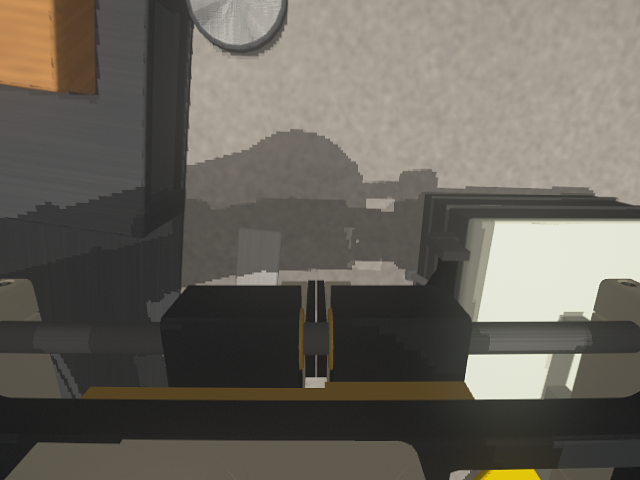

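Call:
jog_arm(steps=[[1,0.006,0,0,0],[1,0.01,0,0,0],[1,0.01,0,0,0],[1,0.01,0,0,0],[1,0.01,0,0,0],[1,0.01,0,0,0],[1,0.01,0,0,0],[1,0.01,0,0,0],[1,0.01,0,0,0],[1,0.005,0,0,0],[1,0,0,0,0]])

```text
time_s: 17.72
tcp_pos: [0.552, -0.1342, 0.1323]
eef_rot: [-90.0, -0.0, -88.5]
contact_force: [0.2, 0.1, -0.0]
gripper_width: 0.0003
```

Run:
```python
from h import *
c,s=shot("wrist","w12"); print(s["time_s"],s["tcp_pos"],s["eef_rot"],s["contact_force"],s["gripper_width"])
c2,_=shot("scene","s12"); cv2.imwrite("pics/s12z.png",cv2.resize(c2["image"][160:300,150:310,::-1],None,fx=4,fy=4,interpolation=cv2.INTER_CUBIC))
```

```text
17.7167 [ 0.5519591  -0.13424117  0.13227395] [-9.00435948e+01 -1.50907108e-02 -8.84569669e+01] [ 0.19931078  0.11059022 -0.02283055] 0.00031702432897883767
```

View pics/w12.png

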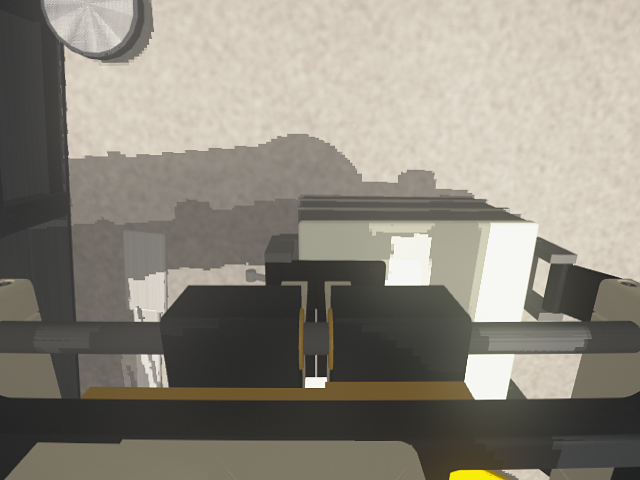

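View pics/s12z.png

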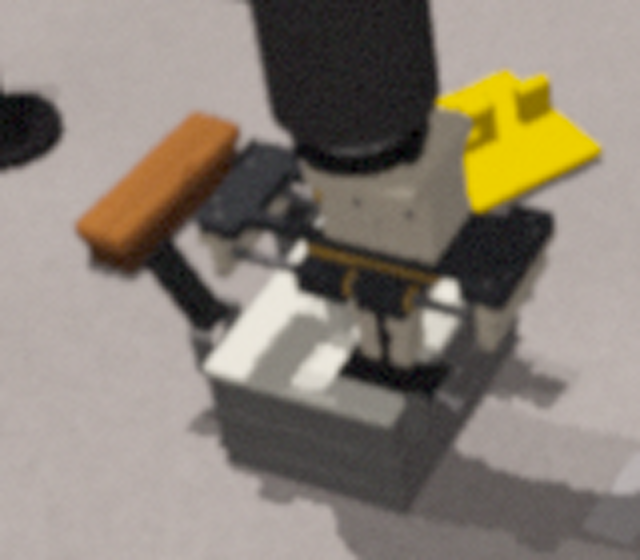

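The far-left clip lies flat on the lid at (325,270). Next is the diagonal, near right.

Call:
jog_arm(steps=[[1,0,-0.03,0,0],[1,0,-0.035,0,0],[1,0.015,-0.01,-0.008,0],[1,0.03,0,-0.016,0],[1,0.034,0,-0.018,0],[1,0.034,0,-0.018,0],[1,0.034,0,-0.018,0],[1,0.034,0,-0.017,0],[1,0.022,0,-0.009,0],[1,0,0.03,0,0],[1,0,0.035,0,0],[1,0,0.01,0,0]])

```text
time_s: 18.82
tcp_pos: [0.4514, -0.3377, 0.1283]
eef_rot: [-90.3, 0.2, -88.5]
contact_force: [-1.1, 1.0, -0.5]
gripper_width: 0.0003
```

```bash
cat > bf.py <<'E'
from h import *
c,s=shot("wrist","wl"); print(s["time_s"],s["tcp_pos"],s["eef_rot"],s["contact_force"],s["gripper_width"])
a=np.radians(1.5);R=np.array([[np.cos(a),-np.sin(a)],[np.sin(a),np.cos(a)]]);print("box frame",R.T@(s["tcp_pos"][:2]-[.5,-.1908]))
E
python3 bf.py
```

```text
18.8167 [ 0.45141161 -0.3376776   0.12831646] [-90.28621284   0.17851301 -88.47998989] [-1.10647014  0.95725382 -0.483538  ] 0.0003199476713339011
box frame [-0.05241654 -0.14555538]
```

View pics/wl.png

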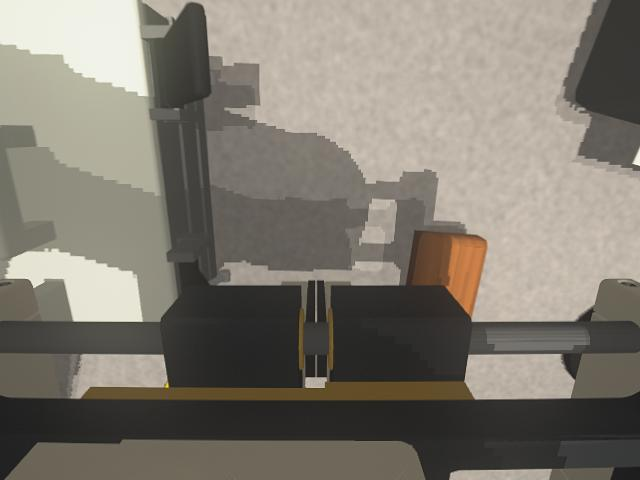

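Call:
jog_arm(steps=[[1,-0.006,0,0,0],[1,-0.01,0,0,0],[1,-0.01,0,0,0],[1,-0.01,0,0,0],[1,-0.01,0,0,0],[1,-0.01,0,0,0],[1,-0.01,0,0,0],[1,-0.01,0,0,0],[1,-0.01,0,0,0],[1,-0.004,0,0,0],[1,0,0,0,0]])

```text
time_s: 19.78
tcp_pos: [0.4513, -0.2476, 0.1325]
eef_rot: [-90.0, 0.0, -88.3]
contact_force: [0.5, 0.2, -0.3]
gripper_width: 0.0004
```

Call:
jog_arm(steps=[[1,0,-0.03,0,0],[1,0,-0.035,0,0],[1,0,-0.03,-0.01,0],[1,0,-0.02,-0.02,0],[1,0,0,0,0],[1,0,0,0,0]])

```text
time_s: 20.28
tcp_pos: [0.4215, -0.2499, 0.2488]
eef_rot: [-89.8, -0.0, -88.4]
contact_force: [0.7, -1.0, -0.5]
gripper_width: 0.0005
```

```bash
python3 bf.py; cp pics/wl.png pics/w13.png
```

```text
20.2833 [ 0.42148468 -0.24985133  0.24883369] [-8.98267684e+01 -1.73312906e-02 -8.84149595e+01] [ 0.67970175 -1.04835608 -0.52504899] 0.0005031983741890342
box frame [-0.0800342 -0.0569758]
```

View pics/w13.png

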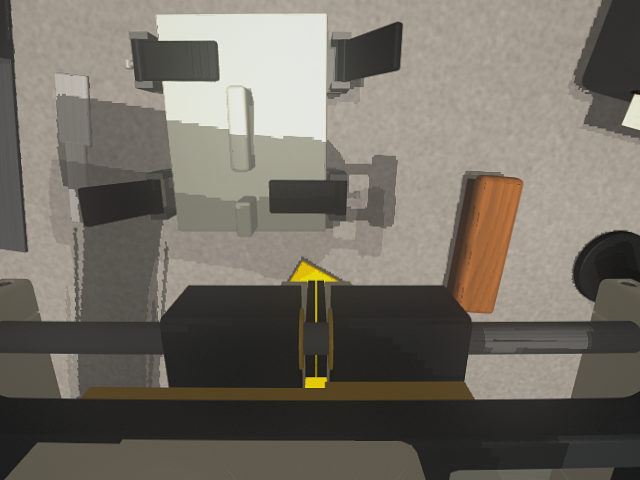

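The far-left (180,60) and near-right (308,197) clips are flat over the lid, and the other two are still open. Now near left.

Call:
jog_arm(steps=[[1,-0.02,0,0.008,0],[1,-0.034,0,0.01,0],[1,-0.036,0,0.01,0],[1,-0.036,0,0,0],[1,-0.036,0,0,0],[1,-0.03,0,0,0],[1,-0.012,0.012,0,0],[1,0,0.03,0,0],[1,0,0.035,0,0],[1,0,0.028,0,0],[1,0,0.01,0,0],[1,0,0,0,0]])

```text
time_s: 21.33
tcp_pos: [0.4413, -0.0454, 0.1286]
eef_rot: [-90.5, -0.1, -88.4]
contact_force: [-0.1, -0.3, 0.0]
gripper_width: 0.0003
```

```bash
python3 bf.py
```

```text
21.3333 [ 0.44127323 -0.04544277  0.12860253] [-90.4597918   -0.10998286 -88.40058832] [-0.08393481 -0.32638922  0.00474657] 0.00031124024497778085
box frame [-0.05490164  0.1468447 ]
```

Call:
jog_arm(steps=[[1,0.006,0,0.001,0],[1,0.01,0,0.001,0],[1,0.01,0,0.001,0],[1,0.01,0,0,0],[1,0.01,0,0,0],[1,0.01,0,0,0],[1,0.01,0,0,0],[1,0.01,0,0,0],[1,0.01,0,0,0],[1,0.005,0,0,0],[1,0,0,0,0]])

```text
time_s: 22.3
tcp_pos: [0.449, -0.137, 0.1324]
eef_rot: [-90.0, -0.0, -88.5]
contact_force: [-0.3, -0.2, 1.0]
gripper_width: 0.0003
```

Call:
jog_arm(steps=[[1,0,-0.03,0,0],[1,0,-0.035,0,0],[1,0.015,-0.01,0.008,0],[1,0.03,0,0.016,0],[1,0.034,0,0.018,0],[1,0.034,0,0.018,0],[1,0.034,0,0.018,0],[1,0.034,0,0.018,0],[1,0.022,0,0.009,0],[1,0,0.03,0,0],[1,0,0.035,0,0],[1,0,0.01,0,0]])

```text
time_s: 23.3
tcp_pos: [0.5572, -0.3349, 0.1269]
eef_rot: [-90.4, 0.2, -88.5]
contact_force: [-1.3, 0.6, -0.5]
gripper_width: 0.0007
```

```bash
python3 bf.py
```

```text
23.3 [ 0.55722083 -0.33491859  0.12690579] [-90.39498487   0.20031748 -88.4886771 ] [-1.26803736  0.55687032 -0.45852643] 0.0007210254897228685
box frame [ 0.05342864 -0.14556707]
```

Call:
jog_arm(steps=[[1,-0.006,0,0,0],[1,-0.01,0,0,0],[1,-0.01,0,0,0],[1,-0.01,0,0,0],[1,-0.01,0,0,0],[1,-0.01,0,0,0],[1,-0.01,0,0,0],[1,-0.01,0,0,0],[1,-0.01,0,0,0],[1,-0.004,0,0,0],[1,0,0,0,0]])

```text
time_s: 24.27
tcp_pos: [0.5573, -0.2445, 0.1324]
eef_rot: [-90.0, 0.0, -88.3]
contact_force: [-0.2, -0.1, 0.6]
gripper_width: 0.0002
```

Call:
jog_arm(steps=[[1,0,-0.03,0,0],[1,0,-0.035,0,0],[1,0,-0.03,-0.02,0],[1,0,-0.02,-0.03,0],[1,-0.02,0,-0.03,0],[1,-0.02,0,-0.03,0],[1,0,0,0,0],[1,0,0,0,0]])

```text
time_s: 24.93
tcp_pos: [0.4451, -0.2086, 0.2484]
eef_rot: [-89.9, 0.0, -88.3]
contact_force: [-0.1, -0.5, 0.2]
gripper_width: 0.0007
```

```bash
python3 bf.py; cp pics/wl.png pics/w14.png
python3 - <<'E'
from h import *
c2,_=shot("scene","s14"); cv2.imwrite("pics/s14z.png",cv2.resize(c2["image"][160:300,150:310,::-1],None,fx=4,fy=4,interpolation=cv2.INTER_CUBIC))
shot("top","t14")
E
```

```text
24.9333 [ 0.44511077 -0.20856809  0.24844583] [-8.98975912e+01  2.58404958e-03 -8.83496285e+01] [-0.05126873 -0.48189822  0.17715519] 0.0006792041110286484
box frame [-0.05533554 -0.01632517]
```

View pics/w14.png

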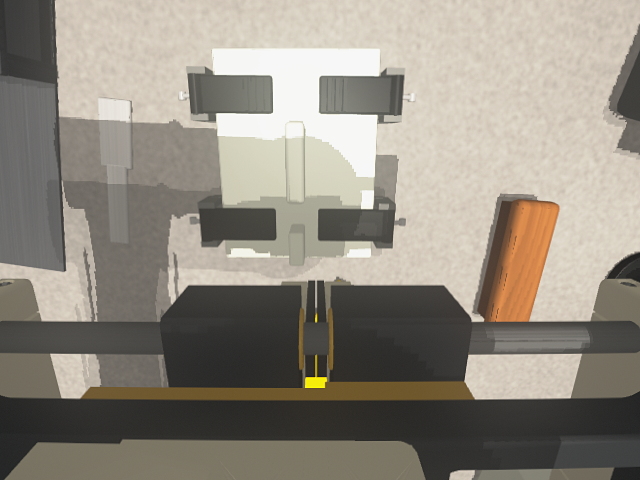

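View pics/s14z.png

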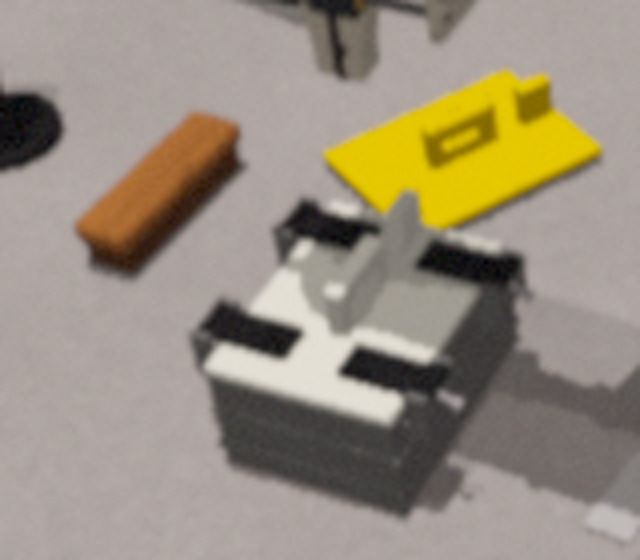

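View pics/t14.png

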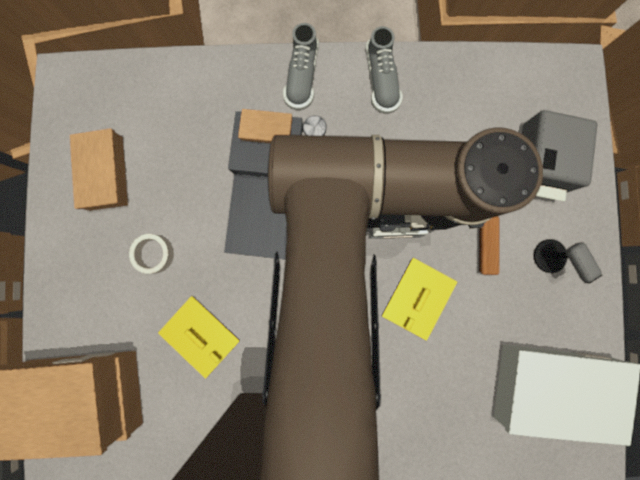

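Run:
```python
from h import *
c,s=shot("wrist","w15")
ctr=np.array([.5007,-.1912]);a=np.radians(1.5);R=np.array([[np.cos(a),-np.sin(a)],[np.sin(a),np.cos(a)]])
g=cv2.cvtColor(c["image"],cv2.COLOR_RGB2GRAY)
for n,x,sg in(("NL",-.052,1),("NR",-.052,-1),("FL",.052,1),("FR",.052,-1)):
    for th in(0,.15):
        y=.078-.06*np.cos(th);z=.095+.06*np.sin(th)
        print(n,th,[proj(c,np.r_[ctr+R@[x+e,sg*y],z],s).round(1).tolist()[0] for e in(-.014,.014)])
```

```text
NL 0 [[275.5, 242.8], [274.5, 210.8]]
NL 0.15 [[273.5, 246.0], [272.5, 213.1]]
NR 0 [[317.5, 242.9], [317.7, 210.9]]
NR 0.15 [[318.4, 246.1], [318.6, 213.2]]
FL 0 [[271.7, 114.6], [270.6, 75.6]]
FL 0.15 [[269.4, 114.0], [268.1, 73.6]]
FR 0 [[318.1, 114.7], [318.3, 75.7]]
FR 0.15 [[319.1, 114.1], [319.3, 73.7]]
```

Observed clip tips (NL 276, NR 318, FL 272, FR 320; near rows 208–241, far rows 76–114) agree with the home projections within about 2–3 px. Handing in.

```bash
python3 -c "
from plant import r
print(r.get_state()['contact_force'],r.close_job())"
```

```text
the job is handed in; nothing more can be done
[-0.69726894  0.06047694  0.6392933 ] None
```

I drew the lid out by its fin and let it lie flat, with the handle at about +19 mm in the shelf frame (the limit was 45 mm). I then lifted it by the middle handle, lowered it into the box mouth and let go. After that I closed the clips far left, near right, near left, far right. The job was handed in at about 25 s and gave no verdict.

**Last checks:**
- **Lid:** it measured about 2 mm from the box centre, in line with the box to within the measuring error. Its height came out near 74 mm, judged by where the gripper met contact.
- **Clips:** all four look flat, with their tips within 2–3 pixels of where the home position should appear. That supports "home" but cannot measure the angle finely.
- **Other things on the table:** the brush, tin, shoehorn and tape look unmoved in the pictures; I did not measure them again at the end.
- **Arm:** it was standing clear above the box, with under 1 N on the tool.

**What went wrong:** the first drag started before the fingers had closed, so it missed the fin and did not move the lid. I repeated it with a full closing time.

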